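# Open the slant-top condiment box and stand the jar in it

### The job

Lift the slanted lid of the bamboo condiment box by its dark wooden handle until it is fully open against its stop, and only then set the blue jar down upright on the floor inside the box, without dropping it. Leave the lid fully open, and leave the spoon rest, the steamer and the chopsticks where they are.

Things in the scene. Friction and masses are not known exactly. Their poses are not given: they have to be found in the camera images.
- box: Fixed bamboo box, slanted top, low side to the robot. 170 mm deep (x), 230 wide (y); front wall (-x) 50 mm high, back wall (+x) 170 mm high, sides slope between (0.615 rad). Walls 10 mm, floor 8 mm thick: inside floor 150 by 210 mm at z = 0.008. Origin: centre of its underside; x points from low front to high back, z up.
- lid (a joint): Lid hinge, rad: 0 shut (slopes 0.615 rad down to the front; may start ajar), 1.35 against its stop. There the lid rises 0.735 rad from the hinge back towards the robot, so it overhangs the inside, which is reached from the front with a tilted tool. The hinge is stiff: the lid stays where it is left; 1 to 2 N at the handle moves it.
- lid_hinge (a point): Point on the hinge axis, at the middle of the box's back top edge: box frame (0.085, 0, 0.170). The axis runs along the box's y. Axes as the box's.
- lid_handle (a point): Grip point of the flat dark rib square on the lid: 90 mm long (y), 14 thick (x), 36 high; the point is 25 mm above the lid's face, 11 below the rib's top. Axes turn with the lid: x up the lid to the hinge (hinge axis at x +0.180, z -0.037 from here), y along the hinge, z out of the lid. Lid 215 mm long, 230 wide, 12 thick.
- jar: Closed round jar, blue ceramic with a cork lid, 54 mm diameter, 90 mm high, about 0.25 kg, standing on the table. Origin: centre of its underside; z up along its axis.
- spoon_rest: White ceramic spoon rest: dish 90 mm across, 18 mm high, with a 45 mm stub on its -x side. Origin: underside of the dish's centre. Bystander.
- steamer: Closed round bamboo steamer with a domed lid, 156 mm diameter, 110 mm high. Origin: centre of its underside. Bystander.
- chopstick1: Steel chopstick lying on the table, 250 mm long along its y, 7 mm square. Origin: underside, at mid-length. Bystander.
- chopstick2: The other chopstick, the same, beside it. Bystander.

How it is judged:
On the way, in this order (a step that is already met when the one before it is completed fails the run):
1. the lid is fully open against its stop (hinge above 1.28 rad) while the jar is still outside the box (value of joint lid above 1.28 rad and horizontal distance between jar and box above 0.12 m), for 0.2 s.
2. the jar stands on the floor of the box, within 6 mm of it, upright within 0.1 rad (x of jar in the frame of box between -0.075 and 0.075 m and y of jar in the frame of box between -0.105 and 0.105 m and z of jar in the frame of box below 0.014 m and angle between jar's own z axis and vertical below 0.1 rad), for 0.2 s.
At the end, for the whole second after the job is handed in: The lid is open against its stop (hinge above 1.28 of 1.35 rad) and still; the jar stands at rest on the box's inside floor (underside within 6 mm of it, upright within 0.1 rad), let go (all of step 2 and value of joint lid above 1.28 rad and linear speed of jar below 0.02 m/s and velocity of joint lid below 0.05 rad/s); the robot touches nothing.
It fails at once if the jar is dropped into the box (moves faster than 0.7 m/s inside it) (horizontal distance between jar and box below 0.1 m and linear speed of jar above 0.7 m/s).
It fails at once if the spoon rest is moved more than 30 mm (distance of spoon_rest from where it was at the start of the episode above 0.03 m).
It fails at once if the steamer is moved more than 30 mm (distance of steamer from where it was at the start of the episode above 0.03 m).
It fails at once if a chopstick is moved more than 30 mm (distance of any of chopstick1, chopstick2 from where it was at the start of the episode above 0.03 m).
It also fails if it takes over 59 s, if anything falls off the work surface, if the arm or the gripper's body presses on something with over 40 N, if the wrist force passes 120 N, or if a joint passes its speed limit or range.

### The arm

A 6-joint arm with a two-finger parallel gripper is mounted at the origin on the work surface. World frame = base frame: x ahead of the robot, y to its left, z up, the work surface at z = 0. Lengths are in m, angles in rad, forces in N, time in s.
With the tool pointing down it reaches from about 0.3 to 0.875 m from the base axis. Payload 6.4 kg.
Tool frame: the origin (TCP) lies midway between the tips of the shut fingers; the grasp point (between the pads) lies 19 mm behind it; z points along the fingers, y is the line along which they close (so a half turn about z gives the same grasp; the last joint's range is limited). The gripper opens to 85 mm and grips with 20 to 120 N. Pads are 22 mm wide; open, the fingers measure 114 mm over their backs; the gripper's body (76 mm by 85 mm) begins 54 mm behind the grasp point. The pads swing forward as they close: fully open they stand 13 mm farther back than shut.
Start: joints at [1.077, 0.181, 1.607, -0, 1.354, -0.206], TCP at [0.163, 0.551, 0.208] pointing down, gripper open.
Joint ranges: [-2.99, 2.99], [-0.89, 2.07], [0.3, 2.58], [-1.14, 4.28], [0, 2.63], [-3.12, 3.12]. Speed limits (rad/s): [2.57, 2.57, 3.01, 3.14, 3.14, 3.14].

### API

Orientations are given as a unit quaternion [w, x, y, z].
In Python, from bench import get_obs, camera, hand_in gives the robot as it stands.
- The arm moves only by the tool carry_out, never from a script. Its argument "plan" is a list that holds one entry, the list of rows, each a list of 7 numbers: the shift along the world's x, y, z in m, then the turn, a rotation vector about the world's x, y, z in rad, then the opening, from 0 (shut) to 1 (fully open). In form: [[[x, y, z, rx, ry, rz, hand], ...]]. A call has exactly 5 rows; each row is the pose to reach, as a shift and turn from the pose commanded when the call began; what a row does not reach only later rows make up. A row lasts 1/12 s, in which the tool goes at most 41.7 mm and 7.16 degrees, less where a joint would pass 70% of its speed; a pose out of reach is approached as far as the arm can. A call with a gripper value outside its range is refused whole. The fingers move at their own pace and stop on an object; the grip force is fixed at half the most. Time passes only in rows, so rows that repeat a pose let the fingers close, or fill a call up. It gives the time, the measured TCP pose, the force, the opening and the grip force at its end, in the units of the state.
- get_obs(): the state, without advancing time (a new reading comes with each control period).
- camera(name): name is "scene" or "top" or "wrist"; returns a dict with "pixels" (384x512x3 uint8, red, green, blue), "z_map" (384x512 float32, m along the optical axis (not along the pixel's ray), 0 where there is no reading), "camera_matrix" (3x3 intrinsics, pixels), "cam_to_world" (4x4, takes a point from camera to world coordinates). Camera axes: x right, y up, looking along -z (the intrinsics and any distortion apply to the point x, -y, -z); pixel columns grow to the right and rows downward; lengths in m; the calibration is good to about 2 mm. A picture is of the moment at which its call begins.
- hand_in(): hands the job in; it is judged then, once.
The state is a dict: "time_s": time; "q": joint angles; "dq": joint speeds; "joint_efforts": joint torques, N m; "eef_pos": TCP position; "eef_rot": TCP orientation; "wrist_force": force on the tool from outside, world axes, zero at the start; "torque": the same for the moment, N m; "opening": opening from 0.0 (shut) to 1.0 (fully open); "grasp_force": force on a finger pad.
Only numpy, scipy, OpenCV 4.12 (cv2) and the standard library are available. Lean on these libraries where they do the work, as an engineer would, in place of code of your own. Each camera call takes 0.05 s, during which the arm holds its last target. There are 200 camera calls.

## Working session

There is one attempt and no reset: what is moved stays moved. The work goes in short steps, Python scripts to look and compute and a tool call to move; the robot and the scene stay as the last step left them, time stands still between calls to the robot, and variables do not carry over. Pictures are saved under pics/ and viewed, at most 10 in all, crops included, and the job is handed in when it is done.

Besides the shell and the picture viewer there is one more tool, called after "Request:" as name(argument=value, ...) on one line, values as JSON. carry_out: Moves the arm, as the interface text tells. Its arguments: {"type":"object","properties":{"plan":{"type":"array","items":{"type":"array","items":{"type":"array","items":{"type":"number"}}}}},"required":["plan"]}

```bash
mkdir -p pics
cat > h.py <<'E'
import numpy as np, cv2
from bench import get_obs, camera, hand_in
def cloud(c):
    z=c['z_map']; K=c['camera_matrix']; T=c['cam_to_world']
    v,u=np.mgrid[:z.shape[0],:z.shape[1]]
    P=np.stack([(u-K[0,2])/K[0,0]*z,-(v-K[1,2])/K[1,1]*z,-z],-1)
    W=P@T[:3,:3].T+T[:3,3]; W[z==0]=np.nan
    return W
E
python3 - <<'E'
from h import *
ims=[]
for n in ['scene','top']:
    c=camera(n); np.savez(n+'.npz',**c); ims.append(c['pixels'])
    print(n,c['cam_to_world'].round(3).tolist(),c['camera_matrix'].round(1).tolist(),(c['z_map']>0).mean())
    cv2.imwrite(f'pics/{n}0.png',c['pixels'][:,:,::-1])
print(get_obs())
E
```

```text
scene [[0.364, -0.742, 0.563, 1.116], [0.931, 0.29, -0.22, -0.229], [0.0, 0.605, 0.796, 0.905], [0.0, 0.0, 0.0, 1.0]] [[360.8, 0.0, 254.1], [0.0, 360.8, 185.4], [0.0, 0.0, 1.0]] 0.9959971110026041
top [[0.006, 0.986, -0.165, 0.404], [-1.0, 0.007, 0.006, 0.007], [0.007, 0.165, 0.986, 1.197], [0.0, 0.0, 0.0, 1.0]] [[394.6, 0.0, 257.7], [0.0, 394.6, 194.6], [0.0, 0.0, 1.0]] 0.99591064453125
{'time_s': 0.1, 'q': array([ 1.07669203e+00,  1.81449317e-01,  1.60792126e+00,  1.43895246e-05,
        1.35382613e+00, -2.06323897e-01]), 'dq': array([ 0.00022693, -0.00114482, -0.00290173, -0.00131085,  0.00225904,
        0.00165075]), 'joint_efforts': array([ 3.60496897e-04, -4.45874691e+01, -3.52235162e+01, -4.19341486e-04,
        4.26045022e-03,  1.20770837e-04]), 'eef_pos': array([0.16292703, 0.55086655, 0.20767769]), 'eef_rot': array([-2.81772577e-04,  1.43395682e-01,  9.89665113e-01, -7.50931972e-04]), 'wrist_force': array([ 0.15296242, -0.34920262, -0.23170484]), 'torque': array([ 0.00542462, -0.00562305,  0.08343296]), 'grasp_force': 0.0, 'opening': 1.0054067583165822}
```

View pics/scene0.png

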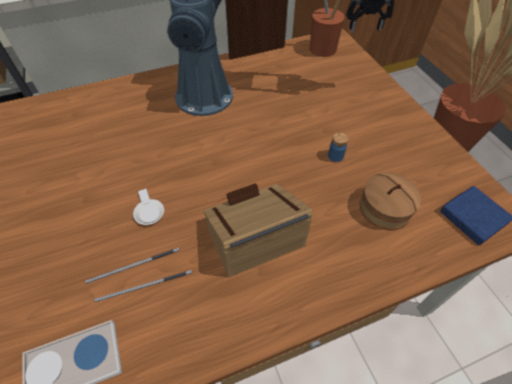

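View pics/top0.png

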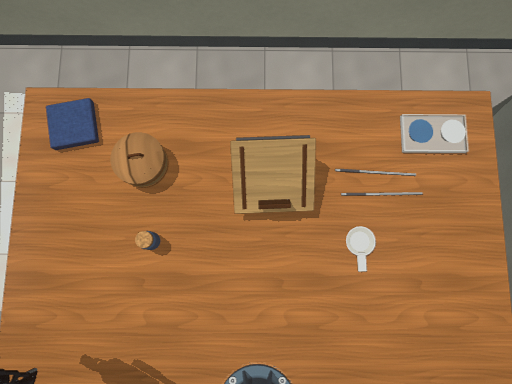

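Scene view: the box is at about (258,230) with its dark handle at (243,192), the jar at (338,147) and the steamer at (390,200). Top view: the lid spans (232-316, 137-213), the handle is at (275,204), and the jar cork is at (146,240). Next I measure these points.

Run:
```python
from h import *
t=dict(np.load('top.npz')); s=dict(np.load('scene.npz'))
W=cloud(t); S=cloud(s)
def hsv(c): return cv2.cvtColor(c['pixels'],cv2.COLOR_RGB2HSV)
def reg(c,u0,u1,v0,v1):
    m=np.zeros(c['z_map'].shape,bool); m[v0:v1,u0:u1]=1; return m
def stat(n,P): print(n,len(P),'med',np.nanmedian(P,0).round(4),'lo',np.nanpercentile(P,2,0).round(4),'hi',np.nanpercentile(P,98,0).round(4))
# jar
for nm,C,c,r in [('top',W,t,(128,166,222,260)),('scene',S,s,(322,356,124,168))]:
    P=C[reg(c,*r)&(C[...,2]>.03)]; stat('jar '+nm,P)
    P=P[P[:,2]>.083]; stat('cork',P); 
    (x,y),rad=cv2.minEnclosingCircle(P[:,:2].astype(np.float32)); print(x,y,rad)
# steamer
P=W[reg(t,105,175,125,192)&(W[...,2]>.05)]; (x,y),rad=cv2.minEnclosingCircle(P[:,:2].astype(np.float32)); print('steamer',x,y,rad)
# lid
for nm,C,c,r in [('top',W,t,(225,325,128,222)),('scene',S,s,(200,315,178,275))]:
    m=reg(c,*r)&(C[...,2]>.03); P=C[m]; h=hsv(c)[m]; 
    dark=h[:,2]<75
    stat(nm+' box all',P); 
    # robust plane for lid
    L=P[~dark]; 
    L=L[np.isfinite(L).all(1)]
    best=0; rng=np.random.default_rng(0)
    for _ in range(300):
        a,b,d=L[rng.choice(len(L),3,False)]; n=np.cross(b-a,d-a); 
        if np.linalg.norm(n)<1e-6: continue
        n/=np.linalg.norm(n); n*=np.sign(n[2]) or 1
        k=np.abs((L-a)@n)<.002
        if n[2]>.5 and k.sum()>best: best=k.sum(); I=k
    Q=L[I]; c0=Q.mean(0); n=np.linalg.svd(Q-c0,full_matrices=False)[2][2]; n*=np.sign(n[2])
    print(nm,'lid n',n.round(4),'c',c0.round(4),'slope',np.arccos(n[2]).round(3),'yaw of up-slope',np.arctan2(-n[1],-n[0]).round(3),best)
    hh=(P-c0)@n
    H=P[(hh>.012)&(hh<.06)]; stat(nm+' handle',H); print('hmax',np.nanpercentile(hh,99.5))
    T=P[(hh>.03)&(hh<.06)]; stat(nm+' handle top',T)
    if len(T)>5: print(cv2.minAreaRect(T[:,:2].astype(np.float32)))
    if nm=='top': print('lid rect',cv2.minAreaRect(Q[:,:2].astype(np.float32)), stat('lid',Q))
```

```text
jar top 349 med [0.461  0.3115 0.0882] lo [0.4375 0.2935 0.0357] hi [0.4839 0.3387 0.0935]
cork 237 med [0.4615 0.319  0.0897] lo [0.4394 0.297  0.0847] hi [0.4837 0.3403 0.0936]
0.46164751052856445 0.3184967637062073 0.023981526494026184
jar scene 353 med [0.4741 0.3102 0.0741] lo [0.4442 0.2938 0.0314] hi [0.4884 0.3385 0.093 ]
cork 147 med [0.4647 0.3177 0.0899] lo [0.4428 0.2967 0.0832] hi [0.4849 0.341  0.0933]
0.4618716239929199 0.3190440535545349 0.024807393550872803
steamer 0.6991959810256958 0.3558690547943115 0.07935624569654465
top box all 6199 med [ 0.6433 -0.0414  0.1292] lo [ 0.548  -0.1514  0.0679] hi [0.7316 0.0681 0.1787]
top lid n [-0.5349 -0.019   0.8447] c [ 0.6417 -0.0412  0.128 ] slope 0.565 yaw of up-slope 0.035 3779
top handle 248 med [ 0.5586 -0.0452  0.1123] lo [ 0.5481 -0.088   0.0991] hi [ 0.5727 -0.0033  0.1193]
hmax 0.03673101144217853
top handle top 160 med [ 0.5542 -0.0451  0.1142] lo [ 0.548  -0.089   0.1085] hi [ 0.5622 -0.0035  0.1198]
((0.5556555986404419, -0.04519030451774597), (0.015242479741573334, 0.08896657079458237), 2.3131461143493652)
lid 3779 med [ 0.644  -0.0406  0.1294] lo [ 0.548  -0.1514  0.0683] hi [0.7221 0.0686 0.1786]
lid rect ((0.6345527172088623, -0.04194134473800659), (0.1816709190607071, 0.22932766377925873), 2.5353150367736816) None
scene box all 6296 med [ 0.7034 -0.0504  0.1233] lo [ 0.556  -0.1553  0.0387] hi [0.7357 0.069  0.1782]
scene lid n [-0.5365 -0.0255  0.8435] c [ 0.6509 -0.0456  0.1337] slope 0.567 yaw of up-slope 0.047 2823
scene handle 312 med [ 0.5636 -0.0459  0.1094] lo [ 0.5504 -0.0892  0.0972] hi [ 0.572  -0.0022  0.117 ]
hmax 0.03570071401434043
scene handle top 114 med [ 0.5577 -0.0447  0.1143] lo [ 0.5479 -0.0874  0.1106] hi [ 0.5629 -0.0024  0.1172]
((0.5557854771614075, -0.04489394649863243), (0.015216250903904438, 0.09001529216766357), 2.6317059993743896)
```

```bash
cat >> h.py <<'E'
from scipy.spatial.transform import Rotation as Ro
psi=.042; hinge=np.array([.7333,-.0377,.1703]); boxo=np.array([.6484,-.0413,0])
def cur():
    o=get_obs(); return np.array(o['eef_pos']),Ro.from_quat(o['eef_rot'],scalar_first=True),o
def lidpose(th,off):  # tool pose gripping handle at lid angle th, TCP off past grip point
    s=.615-th; c=np.cos; n=np.sin
    xl=np.array([c(s)*c(psi),c(s)*n(psi),n(s)]); zl=np.array([-n(s)*c(psi),-n(s)*n(psi),c(s)])
    g=hinge-.18*xl+.037*zl; z=-zl; y=xl
    return g+off*z, Ro.from_matrix(np.stack([np.cross(y,z),y,z],1))
def go(p,R):
    p0,R0,o=cur(); print('shift',(p-p0).round(4),'turn',(R*R0.inv()).as_rotvec().round(4),'t',o['time_s'])
E
python3 - <<'E'
from h import *
go(*lidpose(.05,-.063)); print(lidpose(.05,.017)[0])
p0,R0=lidpose(.05,.017)
for th in np.linspace(.05,1.4,10):
    p,R=lidpose(th,.017); print(th.round(2),(p-p0).round(4),(R*R0.inv()).as_rotvec().round(3))
E
```

```text
shift [ 0.365  -0.5972 -0.0493] turn [ 0.3711 -0.4762 -1.206 ] t 0.1
[ 0.57070925 -0.04453283  0.09081693]
0.05 [0. 0. 0.] [0. 0. 0.]
0.2 [-0.01   -0.0004  0.0252] [-0.006  0.15  -0.   ]
0.35 [-0.0162 -0.0007  0.0516] [-0.013  0.3    0.   ]
0.5 [-0.0184 -0.0008  0.0787] [-0.019  0.45   0.   ]
0.65 [-0.0164 -0.0007  0.1058] [-0.025  0.599  0.   ]
0.8 [-0.0105 -0.0004  0.1323] [-0.031  0.749  0.   ]
0.95 [-0.0007 -0.      0.1575] [-0.038  0.899 -0.   ]
1.1 [0.0128 0.0005 0.1811] [-0.044  1.049  0.   ]
1.25 [0.0297 0.0012 0.2024] [-0.05   1.199  0.   ]
1.4 [0.0495 0.0021 0.2209] [-0.057  1.349  0.   ]
```

Request:
carry_out(plan=[[[0.018, -0.03, 0.004, 0.0186, -0.0238, -0.0603, 1], [0.037, -0.06, 0.004, 0.037, -0.0476, -0.1206, 1], [0.055, -0.09, 0.004, 0.056, -0.0714, -0.181, 1], [0.073, -0.12, 0.004, 0.074, -0.0952, -0.2412, 1], [0.091, -0.149, 0.004, 0.093, -0.119, -0.3015, 1]]])

```text
time_s: 0.52
eef_pos: [0.2544, 0.4007, 0.2119]
eef_rot: [0.052, 0.291, 0.954, 0.054]
wrist_force: [-0.4, -0.9, 0.8]
opening: 1.002
grasp_force: 0.0
```

Request:
carry_out(plan=[[[0.018, -0.03, 0.0, 0.0186, -0.0238, -0.0603, 1], [0.037, -0.06, 0.0, 0.037, -0.0476, -0.1206, 1], [0.055, -0.09, 0.0, 0.056, -0.0714, -0.181, 1], [0.073, -0.12, 0.0, 0.074, -0.0952, -0.2412, 1], [0.091, -0.149, 0.0, 0.093, -0.119, -0.3015, 1]]])

```text
time_s: 0.93
eef_pos: [0.3454, 0.2518, 0.2123]
eef_rot: [0.103, 0.429, 0.891, 0.107]
wrist_force: [0.7, 1.5, -0.6]
opening: 1.002
grasp_force: 0.0
```

Request:
carry_out(plan=[[[0.018, -0.03, 0.0, 0.0186, -0.0238, -0.0603, 1], [0.037, -0.06, 0.0, 0.037, -0.0476, -0.1206, 1], [0.055, -0.09, 0.0, 0.056, -0.0714, -0.181, 1], [0.073, -0.12, 0.0, 0.074, -0.0952, -0.2412, 1], [0.091, -0.149, 0.0, 0.093, -0.119, -0.3015, 1]]])

```text
time_s: 1.35
eef_pos: [0.4366, 0.1026, 0.2126]
eef_rot: [0.151, 0.555, 0.802, 0.157]
wrist_force: [0.8, 0.0, -0.1]
opening: 0.999
grasp_force: 0.0
```

Request:
carry_out(plan=[[[0.018, -0.03, 0.0, 0.0186, -0.0238, -0.0603, 1], [0.037, -0.06, -0.01, 0.037, -0.0476, -0.1206, 1], [0.055, -0.09, -0.02, 0.056, -0.0714, -0.181, 1], [0.073, -0.12, -0.035, 0.074, -0.0952, -0.2412, 1], [0.091, -0.149, -0.05, 0.093, -0.119, -0.3015, 1]]])

```text
time_s: 1.77
eef_pos: [0.5278, -0.047, 0.1624]
eef_rot: [0.195, 0.666, 0.691, 0.202]
wrist_force: [0.8, 0.5, -0.0]
opening: 0.998
grasp_force: 0.0
```

Run:
```python
from h import *
go(*lidpose(.05,-.063)); go(*lidpose(.05,.017)); print(cur()[2]['q'])
c=camera('wrist'); cv2.imwrite('pics/w1.png',c['pixels'][:,:,::-1]); W=cloud(c)
h=cv2.cvtColor(c['pixels'],cv2.COLOR_RGB2HSV)
# handle: height above lid face, lid frame measured at lid angle .05
p,R=lidpose(.05,0); L=(W-p)@R.as_matrix(); L=np.stack([-L[...,0],L[...,1],-L[...,2]],-1) # ~x? -> columns: y-dir, up-slope, out
m=(np.abs(L[...,0])<.07)&(np.abs(L[...,1])<.04)&(L[...,2]>-.01)&(L[...,2]<.03)
P=L[m]; print(len(P),np.percentile(P,[2,50,98],0).round(4))
```

```text
shift [ 0.0001  0.0007 -0.004 ] turn [-0.0003  0.0041  0.0045] t 1.7667
shift [ 0.0429  0.0025 -0.0715] turn [-0.0003  0.0041  0.0045] t 1.7667
[-0.50095884 -0.24743519  2.23868272  0.44468975  0.69803261 -0.81620261]
1875 [[-0.0447 -0.0098  0.0051]
 [-0.006  -0.0032  0.0135]
 [ 0.0415  0.0033  0.015 ]]
```

View pics/w1.png

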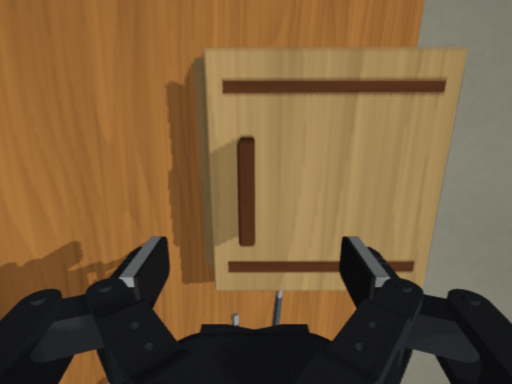

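Wrist view: the handle (247,192) lies between the fingers, which are at about (165,240) and (345,240), and parallel to the lid edge. It is about 3 mm down-slope of the estimate, so I correct slightly.

Request:
carry_out(plan=[[[0.008, 0.001, -0.014, 0, 0.004, 0.004, 1], [0.016, 0.001, -0.028, 0, 0.004, 0.004, 1], [0.024, 0.002, -0.043, 0, 0.004, 0.004, 1], [0.032, 0.002, -0.057, 0, 0.004, 0.004, 1], [0.04, 0.002, -0.071, 0, 0.004, 0.004, 1]]])

```text
time_s: 2.23
eef_pos: [0.5671, -0.0425, 0.0903]
eef_rot: [0.191, 0.664, 0.695, 0.201]
wrist_force: [0.1, 0.0, -0.1]
opening: 1.0
grasp_force: 0.0
```

Request:
carry_out(plan=[[[0, 0, 0, 0, 0, 0, 0.6], [0, 0, 0, 0, 0, 0, 0.3], [0, 0, 0, 0, 0, 0, 0.1], [0, 0, 0, 0, 0, 0, 0], [0, 0, 0, 0, 0, 0, 0]]])

```text
time_s: 2.65
eef_pos: [0.5675, -0.0429, 0.0927]
eef_rot: [0.192, 0.663, 0.695, 0.201]
wrist_force: [0.1, -0.0, -0.0]
opening: 0.295
grasp_force: 0.0
```

Request:
carry_out(plan=[[[0, 0, 0, 0, 0, 0, 0], [0, 0, 0, 0, 0, 0, 0], [0, 0, 0, 0, 0, 0, 0], [0, 0, 0, 0, 0, 0, 0], [0, 0, 0, 0, 0, 0, 0]]])

```text
time_s: 3.07
eef_pos: [0.5653, -0.0427, 0.0903]
eef_rot: [0.191, 0.664, 0.695, 0.2]
wrist_force: [-7.4, -4.8, -1.6]
opening: 0.128
grasp_force: 58.6
```

Run:
```python
from h import *
for a in (.05,.45,.85):
    p0,R0=lidpose(a,.017)
    for k in range(1,6):
        p,R=lidpose(a+.08*k,.017); print((p-p0).round(4),(R*R0.inv()).as_rotvec().round(3))
    print()
```

```text
[-0.0058 -0.0002  0.0133] [-0.003  0.08   0.   ]
[-0.0106 -0.0004  0.0269] [-0.007  0.16  -0.   ]
[-0.0142 -0.0006  0.041 ] [-0.01  0.24  0.  ]
[-0.0167 -0.0007  0.0552] [-0.013  0.32   0.   ]
[-0.0181 -0.0008  0.0696] [-0.017  0.4    0.   ]

[-0.0002 -0.      0.0145] [-0.003  0.08   0.   ]
[0.0007 0.     0.0289] [-0.007  0.16   0.   ]
[0.0028 0.0001 0.0433] [-0.01  0.24  0.  ]
[0.0061 0.0003 0.0574] [-0.013  0.32   0.   ]
[0.0104 0.0004 0.0712] [-0.017  0.4   -0.   ]

[0.0054 0.0002 0.0134] [-0.003  0.08   0.   ]
[0.0119 0.0005 0.0264] [-0.007  0.16   0.   ]
[0.0195 0.0008 0.0387] [-0.01  0.24  0.  ]
[0.0279 0.0012 0.0505] [-0.013  0.32   0.   ]
[0.0373 0.0016 0.0615] [-0.017  0.4    0.   ]
```

Request:
carry_out(plan=[[[-0.006, 0, 0.0133, -0.003, 0.08, 0, 0], [-0.0106, 0, 0.027, -0.007, 0.16, 0, 0], [-0.0142, -0.0006, 0.041, -0.01, 0.24, 0, 0], [-0.0167, -0.0007, 0.0552, -0.013, 0.32, 0, 0], [-0.018, -0.0008, 0.0696, -0.017, 0.4, 0, 0]]])

```text
time_s: 3.48
eef_pos: [0.547, -0.0436, 0.1619]
eef_rot: [0.053, 0.689, 0.721, 0.057]
wrist_force: [0.1, 2.2, -2.5]
opening: 0.131
grasp_force: 60.1
```

Run:
```python
from h import *
go(*lidpose(.45,.017)); print(cur()[2])
```

```text
shift [ 0.0056 -0.0017 -0.0014] turn [-0.0004 -0.0093 -0.0029] t 3.4833
{'time_s': 3.4833, 'q': array([-0.33311086,  0.057347  ,  1.85185222,  0.06551437,  1.08867361,
       -0.40410163]), 'dq': array([ 0.25309778,  0.40384941, -0.94269269, -0.50876706,  1.36943044,
        0.5529052 ]), 'joint_efforts': array([ -1.31299619, -41.45356536, -33.17117572,   0.82740158,
        -3.2098069 ,  -0.41177105]), 'eef_pos': array([ 0.54700686, -0.0436414 ,  0.16186003]), 'eef_rot': array([0.05345797, 0.68900276, 0.72057183, 0.05651275]), 'wrist_force': array([ 0.05274466,  2.2247843 , -2.53277534]), 'torque': array([0.41418661, 0.16369276, 0.20617225]), 'grasp_force': 60.12299933005124, 'opening': 0.13141951382228223}
```

Low forces, following well.

Request:
carry_out(plan=[[[0, 0, 0.0145, -0.003, 0.08, 0, 0], [0.001, 0, 0.029, -0.007, 0.16, 0, 0], [0.003, 0, 0.0433, -0.01, 0.24, 0, 0], [0.006, 0, 0.0574, -0.013, 0.32, 0, 0], [0.0104, 0, 0.0712, -0.017, 0.4, 0, 0]]])

```text
time_s: 3.9
eef_pos: [0.5585, -0.0431, 0.2339]
eef_rot: [-0.085, 0.686, 0.717, -0.087]
wrist_force: [-1.7, 0.9, -1.5]
opening: 0.128
grasp_force: 60.1
```

Request:
carry_out(plan=[[[0.0054, 0, 0.0134, -0.003, 0.08, 0, 0], [0.012, 0, 0.0264, -0.007, 0.16, 0, 0], [0.0195, 0, 0.0387, -0.01, 0.24, 0, 0], [0.028, 0.001, 0.0505, -0.013, 0.32, 0, 0], [0.0373, 0.001, 0.0615, -0.017, 0.4, 0, 0]]])

```text
time_s: 4.32
eef_pos: [0.597, -0.0414, 0.2953]
eef_rot: [-0.22, 0.656, 0.686, -0.226]
wrist_force: [1.0, 1.3, -3.2]
opening: 0.132
grasp_force: 60.1
```

Run:
```python
from h import *
go(*lidpose(1.25,.017)); go(*lidpose(1.35,.017)); print(cur()[2]['q'])
```

```text
shift [ 0.0033 -0.0019 -0.0021] turn [-0.0044 -0.0063 -0.0014] t 4.3167
shift [ 0.0163 -0.0014  0.0106] turn [-0.0087  0.0936 -0.0011] t 4.3167
[-0.18960469  0.68818652  0.87726318 -0.16680637  2.1982276  -0.28912607]
```

Request:
carry_out(plan=[[[0.006, 0, 0.005, 0, 0.035, 0, 0], [0.012, 0, 0.009, 0, 0.07, 0, 0], [0.017, 0, 0.0125, 0, 0.1, 0, 0], [0.019, 0, 0.014, 0, 0.11, 0, 0], [0.019, 0, 0.014, 0, 0.11, 0, 0]]])

```text
time_s: 4.73
eef_pos: [0.6119, -0.0406, 0.3092]
eef_rot: [-0.262, 0.641, 0.671, -0.266]
wrist_force: [-29.3, 5.2, 1.9]
opening: 0.131
grasp_force: 59.0
```

Run:
```python
from h import *
go(*lidpose(1.35,.017)); print(cur()[2]['q'])
c=camera('scene'); cv2.imwrite('pics/s2.png',c['pixels'][:,:,::-1]); W=cloud(c)
c=camera('top'); T=cloud(c); cv2.imwrite('pics/t2.png',c['pixels'][:,:,::-1])
Rl=lidpose(1.35,0)[1].as_matrix(); 
for C in (W,T):
    L=(C-hinge)@np.stack([Rl[:,1],-Rl[:,0],-Rl[:,2]],1); m=(np.abs(L[...,2]-.012)<.03)&(L[...,0]<-.01)&(L[...,0]>-.21)&(np.abs(L[...,1])>.06)&(np.abs(L[...,1])<.11)
    P=L[m]; print(len(P), np.median(P[:,2]), np.polyfit(P[:,0],P[:,2],1))
```

```text
shift [ 0.0014 -0.0021 -0.0033] turn [-0.0102 -0.0307  0.0014] t 4.7333
[-0.1791045   0.82638552  0.68482834 -0.20706188  2.37411155 -0.31734076]
2586 0.011709931968294406 [-0.01961538  0.00985024]
878 0.012516414913832307 [-0.01780277  0.01037732]
```

View pics/s2.png

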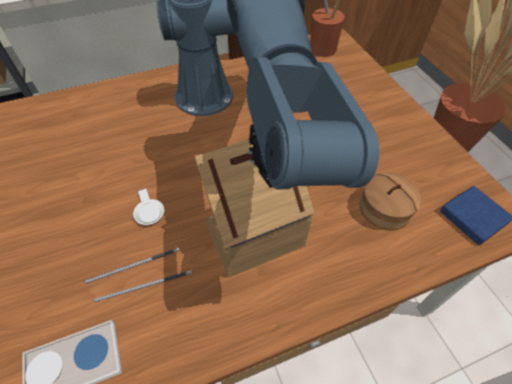

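The scene view shows the lid open, with the hand at its handle (245,155); the fitted slope and the 29 N reaction say it is at the stop. I release and back off.

Request:
carry_out(plan=[[[-0.004, 0, -0.003, 0, -0.02, 0, 0.1], [-0.004, 0, -0.003, 0, -0.02, 0, 0.4], [-0.004, 0, -0.003, 0, -0.02, 0, 0.6], [-0.004, 0, -0.003, 0, -0.02, 0, 0.8], [-0.004, 0, -0.003, 0, -0.02, 0, 0.8]]])

```text
time_s: 5.25
eef_pos: [0.6121, -0.0427, 0.3048]
eef_rot: [-0.249, 0.646, 0.676, -0.255]
wrist_force: [-0.3, -0.7, -0.3]
opening: 0.693
grasp_force: 0.0
```

Request:
carry_out(plan=[[[0.007, 0, 0.007, 0, 0, 0, 0.8], [0.013, 0, 0.014, 0, 0, 0, 0.8], [0.02, 0.001, 0.022, 0, 0, 0, 0.8], [0.027, 0.001, 0.03, 0, 0, 0, 0.8], [0.032, 0.001, 0.038, 0, 0, 0, 0.8]]])

```text
time_s: 5.67
eef_pos: [0.6444, -0.0416, 0.3426]
eef_rot: [-0.249, 0.646, 0.676, -0.255]
wrist_force: [-0.2, -0.2, -0.6]
opening: 0.797
grasp_force: 0.0
```

```bash
cat >> h.py <<'E'
def lidfit():
    Rl=lidpose(1.35,0)[1].as_matrix()
    for n in ('scene','top'):
        C=cloud(camera(n))
        L=(C-hinge)@np.stack([Rl[:,1],-Rl[:,0],-Rl[:,2]],1); m=(np.abs(L[...,2]-.012)<.03)&(L[...,0]<-.01)&(L[...,0]>-.21)&(np.abs(L[...,1])>.06)&(np.abs(L[...,1])<.11)
        P=L[m]; print(n,'lid dev (slope~angle offset from 1.35)',np.polyfit(P[:,0],P[:,2],1))
def jarpose(base,az,tilt,h,off): # tool pose gripping upright jar at height h
    z=np.array([np.sin(tilt)*np.cos(az),np.sin(tilt)*np.sin(az),-np.cos(tilt)])
    out=[]
    for s in (1,-1):
        y=s*np.array([-np.sin(az),np.cos(az),0]); out.append(Ro.from_matrix(np.stack([np.cross(y,z),y,z],1)))
    return np.array(base)+[0,0,h]+off*z,out
E
python3 - <<'E'
from h import *
lidfit(); p,R0,o=cur(); print(p,o['q'])
for az in (0,.3,.6):
  p,Rs=jarpose([.462,.319,0],az,.7,.052,-.06)
  for R in Rs: print(az); go(p,R)
E
```

```text
scene lid dev (slope~angle offset from 1.35) [-0.002539    0.00972242]
top lid dev (slope~angle offset from 1.35) [0.00036834 0.01044674]
[ 0.64472967 -0.04171318  0.3433526 ] [-0.17429055  0.89785678  0.48451064 -0.22107543  2.4621931  -0.34056353]
0
shift [-0.2214  0.3607 -0.2455] turn [ 0.0407 -1.0998  1.6429] t 5.7667
0
shift [-0.2214  0.3607 -0.2455] turn [-0.0029 -1.1036 -1.7258] t 5.7667
0.3
shift [-0.2197  0.3493 -0.2455] turn [ 0.2147 -1.1347  1.9086] t 5.7667
0.3
shift [-0.2197  0.3493 -0.2455] turn [ 0.1553 -1.0462 -1.457 ] t 5.7667
0.6
shift [-0.2146  0.3389 -0.2455] turn [ 0.404  -1.1532  2.1695] t 5.7667
0.6
shift [-0.2146  0.3389 -0.2455] turn [ 0.2994 -0.9767 -1.1853] t 5.7667
```

Request:
carry_out(plan=[[[0, 0, 0.03, 0, 0, 0, 1], [0, 0.005, 0.06, 0.01, -0.04, -0.05, 1], [0, 0.01, 0.08, 0.03, -0.1, -0.12, 1], [0, 0.02, 0.1, 0.05, -0.17, -0.207, 1], [0, 0.03, 0.1, 0.075, -0.244, -0.296, 1]]])

```text
time_s: 6.18
eef_pos: [0.6448, -0.011, 0.4463]
eef_rot: [-0.222, 0.756, 0.606, -0.106]
wrist_force: [0.3, -0.6, 1.5]
opening: 1.001
grasp_force: 0.0
```

Request:
carry_out(plan=[[[-0.012, 0.02, 0, 0.015, -0.049, -0.059, 1], [-0.024, 0.04, 0, 0.03, -0.098, -0.118, 1], [-0.036, 0.06, 0, 0.045, -0.146, -0.178, 1], [-0.048, 0.08, 0, 0.06, -0.195, -0.237, 1], [-0.06, 0.1, 0, 0.075, -0.244, -0.296, 1]]])

```text
time_s: 6.6
eef_pos: [0.583, 0.0893, 0.4422]
eef_rot: [-0.19, 0.835, 0.514, 0.041]
wrist_force: [-0.1, 0.5, 0.6]
opening: 1.001
grasp_force: 0.0
```

Request:
carry_out(plan=[[[-0.018, 0.02, -0.015, 0.015, -0.049, -0.059, 1], [-0.036, 0.04, -0.03, 0.03, -0.098, -0.118, 1], [-0.054, 0.06, -0.045, 0.045, -0.146, -0.178, 1], [-0.072, 0.08, -0.06, 0.06, -0.195, -0.237, 1], [-0.09, 0.1, -0.07, 0.075, -0.244, -0.296, 1]]])

```text
time_s: 7.02
eef_pos: [0.4922, 0.1891, 0.3704]
eef_rot: [-0.149, 0.883, 0.403, 0.188]
wrist_force: [0.3, 0.0, -0.6]
opening: 0.995
grasp_force: 0.0
```

Run:
```python
from h import *
p,R0,o=cur(); print(p,o['q'])
p,Rs=jarpose([.462,.319,0],.6,.65,.052,-.09); go(p,Rs[1])
```

```text
[0.49223752 0.18905788 0.37042948] [-0.1702492  -0.2573878   1.78711913  0.46330592  1.46935323  0.52978445]
shift [-0.0752  0.0992 -0.2468] turn [ 0.0376 -0.2077 -0.2925] t 7.0167
```

Request:
carry_out(plan=[[[-0.01, 0.01, -0.025, 0.004, -0.021, -0.03, 1], [-0.02, 0.02, -0.05, 0.008, -0.042, -0.06, 1], [-0.028, 0.03, -0.075, 0.012, -0.062, -0.09, 1], [-0.034, 0.04, -0.1, 0.016, -0.083, -0.117, 1], [-0.04, 0.05, -0.125, 0.019, -0.104, -0.146, 1]]])

```text
time_s: 7.43
eef_pos: [0.4528, 0.2387, 0.2463]
eef_rot: [-0.122, 0.897, 0.344, 0.247]
wrist_force: [0.7, 1.0, -0.7]
opening: 0.998
grasp_force: 0.0
```

Request:
carry_out(plan=[[[-0.007, 0.01, -0.025, 0.004, -0.021, -0.03, 1], [-0.014, 0.02, -0.05, 0.008, -0.042, -0.06, 1], [-0.021, 0.03, -0.075, 0.012, -0.062, -0.09, 1], [-0.028, 0.04, -0.1, 0.016, -0.083, -0.117, 1], [-0.035, 0.049, -0.122, 0.019, -0.104, -0.146, 1]]])

```text
time_s: 7.85
eef_pos: [0.4174, 0.2873, 0.1241]
eef_rot: [-0.094, 0.905, 0.281, 0.305]
wrist_force: [0.4, 0.2, 0.3]
opening: 0.998
grasp_force: 0.0
```

Run:
```python
from h import *
p,R0,o=cur(); print(p,o['q'])
c=camera('wrist'); W=cloud(c); cv2.imwrite('pics/w3.png',c['pixels'][:,:,::-1])
h=cv2.cvtColor(c['pixels'],cv2.COLOR_RGB2HSV)
m=(np.hypot(W[...,0]-.462,W[...,1]-.319)<.045)&(W[...,2]>.01)&(W[...,2]<.1)
P=W[m]; print(len(P),np.percentile(P,[1,50,99],0).round(4))
Q=P[P[:,2]>.086]; print(cv2.minEnclosingCircle(Q[:,:2].astype(np.float32)))
p,Rs=jarpose([.462,.319,0],.6,.65,.052,.023); go(p,Rs[1])
```

```text
[0.41737885 0.2873314  0.12412349] [ 0.20132347 -0.27962637  2.39155925  0.53580386  0.47812379  0.75898669]
4042 [[0.4339 0.2935 0.0142]
 [0.4526 0.3145 0.0911]
 [0.4816 0.3412 0.0929]]
((0.4602256715297699, 0.31961262226104736), 0.02427983656525612)
shift [ 0.0616  0.0393 -0.0843] turn [ 0.0031 -0.0085 -0.0027] t 7.9
```

View pics/w3.png

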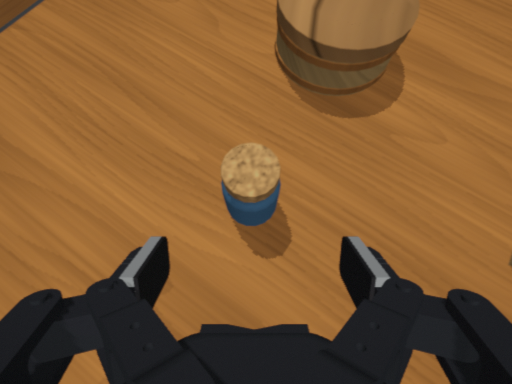

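Wrist view: the jar (251,185) is centred between the fingers (165 and 345), and the steamer (345,40) is well beyond it. I move in and grasp.

Request:
carry_out(plan=[[[0.012, 0.008, -0.017, 0, -0.008, 0, 1], [0.024, 0.016, -0.034, 0, -0.008, 0, 1], [0.037, 0.024, -0.051, 0, -0.008, 0, 1], [0.05, 0.032, -0.068, 0, -0.008, 0, 1], [0.061, 0.0395, -0.084, 0.003, -0.008, -0.003, 1]]])

```text
time_s: 8.32
eef_pos: [0.481, 0.3272, 0.0414]
eef_rot: [-0.094, 0.904, 0.281, 0.309]
wrist_force: [1.0, 0.4, 0.2]
opening: 1.002
grasp_force: 0.0
```

Request:
carry_out(plan=[[[0, 0, 0, 0, 0, 0, 0.8], [0, 0, 0, 0, 0, 0, 0.7], [0, 0, 0, 0, 0, 0, 0.6], [0, 0, 0, 0, 0, 0, 0.4], [0, 0, 0, 0, 0, 0, 0.2]]])

```text
time_s: 8.73
eef_pos: [0.4799, 0.3269, 0.043]
eef_rot: [-0.094, 0.904, 0.281, 0.309]
wrist_force: [-0.2, 0.5, -1.9]
opening: 0.575
grasp_force: 60.3
```

Request:
carry_out(plan=[[[0, 0, 0, 0, 0, 0, 0.2], [0, 0, 0, 0, 0, 0, 0.2], [0, 0, 0, 0, 0, 0, 0.2], [0, 0, 0, 0, 0, 0, 0.2], [0, 0, 0, 0, 0, 0, 0.2]]])

```text
time_s: 9.15
eef_pos: [0.4806, 0.3274, 0.0429]
eef_rot: [-0.094, 0.904, 0.281, 0.309]
wrist_force: [-2.9, -0.3, 6.5]
opening: 0.58
grasp_force: 61.4
```

Run:
```python
from h import *
p,R0,o=cur(); np.savez('grasp.npz',p=p,R=R0.as_matrix())
jl=R0.inv().apply(np.array([.461,.319,0])-p); print('jar base in tool',jl)
# placing: turn about world z from az .6 to d
for d in (-.6,-.45):
    Rt=Ro.from_rotvec([0,0,d])*R0
    for nm,b in [('out',[.49,-.03,.11]),('over',[.628,-.042,.03]),('down',[.628,-.042,.009])]:
        print(d,nm); go(np.array(b)-Rt.apply(jl),Rt)
```

```text
jar base in tool [-0.04275325 -0.00435048  0.02108677]
-0.6 out
shift [ 0.0303 -0.3615  0.11  ] turn [ 0.   0.  -0.6] t 9.15
-0.6 over
shift [ 0.1683 -0.3735  0.03  ] turn [ 0.   0.  -0.6] t 9.15
-0.6 down
shift [ 0.1683 -0.3735  0.009 ] turn [ 0.   0.  -0.6] t 9.15
-0.45 out
shift [ 0.0307 -0.3584  0.11  ] turn [-0.   -0.   -0.45] t 9.15
-0.45 over
shift [ 0.1687 -0.3704  0.03  ] turn [-0.   -0.   -0.45] t 9.15
-0.45 down
shift [ 0.1687 -0.3704  0.009 ] turn [-0.   -0.   -0.45] t 9.15
```

Request:
carry_out(plan=[[[0, 0, 0.01, 0, 0, 0, 0.2], [0, 0, 0.03, 0, 0, 0, 0.2], [0, 0, 0.055, 0, 0, 0, 0.2], [0, 0, 0.08, 0, 0, 0, 0.2], [0, 0, 0.1, 0, 0, 0, 0.2]]])

```text
time_s: 9.57
eef_pos: [0.4798, 0.3266, 0.143]
eef_rot: [-0.094, 0.904, 0.281, 0.308]
wrist_force: [1.9, 0.2, -1.8]
opening: 0.578
grasp_force: 60.8
```

Request:
carry_out(plan=[[[0.002, -0.024, 0, 0, 0, -0.04, 0.2], [0.004, -0.048, 0, 0, 0, -0.08, 0.2], [0.006, -0.072, 0, 0, 0, -0.12, 0.2], [0.008, -0.096, 0, 0, 0, -0.16, 0.2], [0.01, -0.12, 0, 0, 0, -0.2, 0.2]]])

```text
time_s: 9.98
eef_pos: [0.4891, 0.206, 0.1412]
eef_rot: [-0.063, 0.928, 0.189, 0.316]
wrist_force: [0.6, 0.6, -2.1]
opening: 0.575
grasp_force: 60.9
```

Request:
carry_out(plan=[[[0.002, -0.024, 0, 0, 0, -0.04, 0.2], [0.004, -0.048, 0, 0, 0, -0.08, 0.2], [0.006, -0.072, 0, 0, 0, -0.12, 0.2], [0.008, -0.096, 0, 0, 0, -0.16, 0.2], [0.01, -0.12, 0, 0, 0, -0.2, 0.2]]])

```text
time_s: 10.4
eef_pos: [0.4992, 0.086, 0.1413]
eef_rot: [-0.031, 0.942, 0.095, 0.321]
wrist_force: [0.5, -1.1, -1.7]
opening: 0.577
grasp_force: 60.9
```

Request:
carry_out(plan=[[[0.002, -0.024, 0, 0, 0, -0.04, 0.2], [0.004, -0.048, 0, 0, 0, -0.08, 0.2], [0.006, -0.072, 0, 0, 0, -0.12, 0.2], [0.008, -0.096, 0, 0, 0, -0.16, 0.2], [0.01, -0.12, 0, 0, 0, -0.18, 0.2]]])

```text
time_s: 10.82
eef_pos: [0.5092, -0.0336, 0.1412]
eef_rot: [-0.002, 0.947, 0.01, 0.322]
wrist_force: [0.6, -0.9, -2.3]
opening: 0.577
grasp_force: 60.9
```

Run:
```python
from h import *
p,R0,o=cur(); print(p,o['q'],o['opening'],o['grasp_force'])
for n in ('wrist','top'):
    c=camera(n); np.savez('c4'+n,**c); W=cloud(c); h=cv2.cvtColor(c['pixels'],cv2.COLOR_RGB2HSV)
    cv2.imwrite(f'pics/{n}4.png',c['pixels'][:,:,::-1])
    m=(np.hypot(W[...,0]-.49,W[...,1]+.03)<.05)&(W[...,2]>.05)&(W[...,2]<.22)&(h[...,1]>70)&(h[...,2]>50)
    P=W[m]; print(n,len(P))
    if len(P)>20: print(np.percentile(P,[2,50,98],0).round(4))
    cork=P[P[:,2]>.175] if len(P) else P
    if len(cork)>30:
        print(cv2.minEnclosingCircle(cork[:,:2].astype(np.float32)))
        A=np.c_[cork[:,:2],np.ones(len(cork))]; print('top plane',np.linalg.lstsq(A,cork[:,2],rcond=None)[0])
lidfit()
```

```text
[ 0.50917538 -0.03362798  0.14120077] [-0.52176717 -0.30973303  2.3733769   0.6067544   0.58030595  0.598061  ] 0.5767660638866912 60.88448367750971
wrist 9885
[[ 0.4669 -0.0576  0.1627]
 [ 0.4881 -0.0348  0.191 ]
 [ 0.512  -0.0099  0.1933]]
((0.47471725940704346, -0.030149951577186584), 0.04739244282245636)
top plane [-0.01956255  0.06206888  0.20283829]
top 345
[[ 0.4678 -0.0646  0.1604]
 [ 0.4913 -0.0376  0.1906]
 [ 0.5148  0.0044  0.2064]]
((0.48497939109802246, -0.029283372685313225), 0.04758501052856445)
top plane [-0.07025779  0.09012521  0.22877878]
scene lid dev (slope~angle offset from 1.35) [-0.00087818  0.00983198]
top lid dev (slope~angle offset from 1.35) [0.00037547 0.01020888]
```

View pics/wrist4.png

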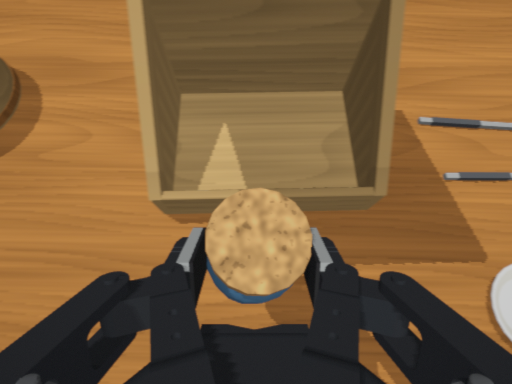

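Run:
```python
from h import *
c=dict(np.load('c4wrist.npz')); W=cloud(c)
m=(np.hypot(W[...,0]-.489,W[...,1]+.035)<.021)&(W[...,2]>.183)&(W[...,2]<.2)
P=W[m]; A=np.c_[P[:,:2]-[.489,-.035],np.ones(len(P))]; print(len(P),np.linalg.lstsq(A,P[:,2],rcond=None)[0])
v,u=np.nonzero((np.hypot(W[...,0]-.489,W[...,1]+.035)<.04)&(W[...,2]>.188)&(W[...,2]<.196)); Q=W[v,u]; print(cv2.minEnclosingCircle(Q[:,:2].astype(np.float32)))
```

```text
7280 [-0.02088407  0.07116873  0.19119589]
((0.4821006655693054, -0.03424433618783951), 0.038359805941581726)
```

Request:
carry_out(plan=[[[0.012, 0, -0.003, 0, 0, 0, 0.2], [0.026, -0.001, -0.006, 0, 0, 0, 0.2], [0.04, -0.002, -0.009, 0, 0, 0, 0.2], [0.055, -0.003, -0.012, 0, 0, 0, 0.2], [0.07, -0.003, -0.015, 0, 0, 0, 0.2]]])

```text
time_s: 11.43
eef_pos: [0.58, -0.0344, 0.126]
eef_rot: [-0.003, 0.947, 0.012, 0.322]
wrist_force: [0.2, -0.5, -2.7]
opening: 0.576
grasp_force: 61.0
```

Request:
carry_out(plan=[[[0.014, 0, -0.002, 0, 0, 0, 0.2], [0.028, -0.001, -0.004, 0, 0, 0, 0.2], [0.042, -0.002, -0.006, 0, 0, 0, 0.2], [0.056, -0.003, -0.008, 0, 0, 0, 0.2], [0.068, -0.003, -0.01, 0, 0, 0, 0.2]]])

```text
time_s: 11.85
eef_pos: [0.6482, -0.0372, 0.116]
eef_rot: [-0.003, 0.947, 0.012, 0.322]
wrist_force: [-0.8, -0.6, -1.6]
opening: 0.58
grasp_force: 61.0
```

Request:
carry_out(plan=[[[0, 0, -0.01, 0, 0, 0, 0.2], [0, 0, -0.022, 0, 0, 0, 0.2], [0, 0, -0.035, 0, 0, 0, 0.2], [0, 0, -0.045, 0, 0, 0, 0.2], [0, 0, -0.053, 0, 0, 0, 0.2]]])

```text
time_s: 12.27
eef_pos: [0.6468, -0.0369, 0.062]
eef_rot: [-0.003, 0.947, 0.012, 0.321]
wrist_force: [0.1, 1.0, -2.2]
opening: 0.579
grasp_force: 61.0
```

Request:
carry_out(plan=[[[0, 0, -0.002, 0, 0, 0, 0.2], [0, 0, -0.004, 0, 0, 0, 0.2], [0, 0, -0.006, 0, 0, 0, 0.2], [0, 0, -0.008, 0, 0, 0, 0.2], [0, 0, -0.01, 0, 0, 0, 0.2]]])

```text
time_s: 12.68
eef_pos: [0.6483, -0.0388, 0.0543]
eef_rot: [-0.002, 0.946, 0.011, 0.323]
wrist_force: [0.7, -0.3, -1.3]
opening: 0.577
grasp_force: 61.0
```

Request:
carry_out(plan=[[[0, 0, -0.001, 0, 0, 0, 0.2], [0, 0, -0.002, 0, 0, 0, 0.2], [0, 0, -0.002, 0, 0, 0, 0.2], [0, 0, -0.002, 0, 0, 0, 0.2], [0, 0, -0.002, 0, 0, 0, 0.2]]])

```text
time_s: 13.1
eef_pos: [0.648, -0.039, 0.0519]
eef_rot: [-0.002, 0.946, 0.011, 0.323]
wrist_force: [0.6, 0.3, -2.4]
opening: 0.573
grasp_force: 61.0
```

Run:
```python
from h import *
p,R0,o=cur(); print(p,o['q'],o['wrist_force'],o['torque'])
c=camera('wrist'); W=cloud(c); cv2.imwrite('pics/w5.png',c['pixels'][:,:,::-1])
m=(np.hypot(W[...,0]-.626,W[...,1]+.041)<.02)&(W[...,2]>.08)&(W[...,2]<.12)
P=W[m]; A=np.c_[P[:,:2]-[.626,-.041],np.ones(len(P))]; print(len(P),np.linalg.lstsq(A,P[:,2],rcond=None)[0],np.median(P,0))
```

```text
[ 0.64798535 -0.03904633  0.05194257] [-0.36704236  0.25296073  2.07389059  0.88493966  0.30056455  0.39314916] [ 0.56077412  0.25916797 -2.38191753] [0.03829402 0.55425553 0.04544522]
6684 [-0.01161899  0.07018011  0.10182197] [ 0.62478693 -0.04076775  0.10187413]
```

View pics/w5.png

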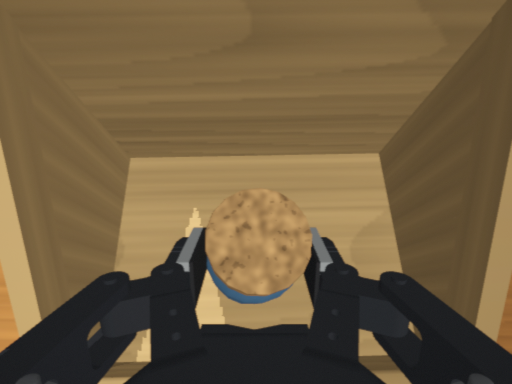

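Wrist view: the jar (258,245) is inside the box, centred between the side walls and about 4 mm above the floor. I check whether the apparent 0.07 tilt is camera bias by comparing it with the box floor.

Run:
```python
from h import *
c=camera('wrist'); W=cloud(c)
B=(W-boxo)@np.array([[np.cos(psi),-np.sin(psi),0],[np.sin(psi),np.cos(psi),0],[0,0,1]])
m=(np.abs(B[...,0])<.07)&(np.abs(B[...,1])<.098)&(B[...,2]<.02)&(B[...,2]>-.01)
P=W[m]; A=np.c_[P[:,:2]-[.626,-.041],np.ones(len(P))]; print(len(P),np.linalg.lstsq(A,P[:,2],rcond=None)[0])
```

```text
23255 [0.0014868  0.00192392 0.00952925]
```

Request:
carry_out(plan=[[[0, 0, 0.001, -0.02, 0, 0, 0.2], [0, 0, 0.001, -0.045, 0, 0, 0.2], [0, 0, 0.001, -0.07, 0, 0, 0.2], [0, 0, 0, -0.07, 0, 0, 0.2], [0, 0, -0.001, -0.07, 0, 0, 0.2]]])

```text
time_s: 13.62
eef_pos: [0.6479, -0.0385, 0.0508]
eef_rot: [0.031, 0.946, 0.022, 0.322]
wrist_force: [-0.0, 0.7, -3.1]
opening: 0.576
grasp_force: 61.0
```

Run:
```python
from h import *
p,R0,o=cur(); print(p,o['wrist_force'],o['torque'])
c=camera('wrist'); W=cloud(c)
m=(np.hypot(W[...,0]-.626,W[...,1]+.041)<.02)&(W[...,2]>.08)&(W[...,2]<.12)
P=W[m]; A=np.c_[P[:,:2]-[.626,-.041],np.ones(len(P))]; print(len(P),np.linalg.lstsq(A,P[:,2],rcond=None)[0],np.median(P,0))
```

```text
[ 0.64792173 -0.03848272  0.050777  ] [-0.00493843  0.68451249 -3.06150139] [0.09050857 0.49053014 0.02334036]
6464 [-0.01881372 -0.00590146  0.10072496] [ 0.62522449 -0.04043182  0.1007066 ]
```

Level now. I lower in small steps until contact.

Request:
carry_out(plan=[[[0, 0, -0.0005, 0, 0, 0, 0.2], [0, 0, -0.001, 0, 0, 0, 0.2], [0, 0, -0.0015, 0, 0, 0, 0.2], [0, 0, -0.0015, 0, 0, 0, 0.2], [0, 0, -0.0015, 0, 0, 0, 0.2]]])

```text
time_s: 14.08
eef_pos: [0.6484, -0.0391, 0.0501]
eef_rot: [0.031, 0.946, 0.022, 0.323]
wrist_force: [-4.0, 0.8, 5.2]
opening: 0.581
grasp_force: 63.0
```

Request:
carry_out(plan=[[[0, 0, 0, 0, 0, 0, 0.58], [0, 0, 0, 0, 0, 0, 0.65], [0, 0, 0, 0, 0, 0, 0.75], [0, 0, 0, 0, 0, 0, 0.9], [0, 0, 0, 0, 0, 0, 1]]])

```text
time_s: 14.5
eef_pos: [0.648, -0.0392, 0.0493]
eef_rot: [0.031, 0.946, 0.022, 0.322]
wrist_force: [0.2, 0.8, -0.2]
opening: 0.992
grasp_force: 0.0
```

Request:
carry_out(plan=[[[0, 0, 0, 0, 0, 0, 1], [0, 0, 0, 0, 0, 0, 1], [-0.004, 0, 0.005, 0, 0, 0, 1], [-0.01, 0, 0.013, 0, 0, 0, 1], [-0.018, 0, 0.023, 0, 0, 0, 1]]])

```text
time_s: 14.92
eef_pos: [0.6292, -0.0389, 0.0721]
eef_rot: [0.031, 0.946, 0.022, 0.321]
wrist_force: [-0.3, 0.2, -0.5]
opening: 0.996
grasp_force: 0.0
```

Request:
carry_out(plan=[[[-0.012, 0, 0.014, 0, 0, 0, 1], [-0.026, 0, 0.03, 0, 0, 0, 1], [-0.042, 0, 0.047, 0, 0, 0, 1], [-0.06, 0, 0.062, 0, 0, 0, 1], [-0.08, 0, 0.075, 0, 0, 0, 1]]])

```text
time_s: 15.33
eef_pos: [0.5493, -0.0391, 0.1486]
eef_rot: [0.032, 0.946, 0.022, 0.322]
wrist_force: [0.6, 0.5, 0.5]
opening: 0.999
grasp_force: 0.0
```

Request:
carry_out(plan=[[[-0.02, 0, 0.01, 0, 0, 0, 1], [-0.045, 0, 0.02, 0, 0, 0, 1], [-0.07, 0, 0.03, 0, 0, 0, 1], [-0.09, 0, 0.04, 0, 0, 0, 1], [-0.09, 0, 0.04, 0, 0, 0, 1]]])

```text
time_s: 15.75
eef_pos: [0.4588, -0.0394, 0.1901]
eef_rot: [0.033, 0.945, 0.022, 0.324]
wrist_force: [-0.2, -0.7, 0.3]
opening: 1.002
grasp_force: 0.0
```

Run:
```python
from h import *
lidfit(); print(cur()[0],cur()[2]['wrist_force'])
c=camera('wrist'); W=cloud(c); cv2.imwrite('pics/w6.png',c['pixels'][:,:,::-1])
m=(np.hypot(W[...,0]-.626,W[...,1]+.041)<.02)&(W[...,2]>.08)&(W[...,2]<.12)
P=W[m]; A=np.c_[P[:,:2]-[.626,-.041],np.ones(len(P))]; print(len(P),np.linalg.lstsq(A,P[:,2],rcond=None)[0],np.median(P,0))
```

```text
scene lid dev (slope~angle offset from 1.35) [-0.00051785  0.00985329]
top lid dev (slope~angle offset from 1.35) [0.00111623 0.01031123]
[ 0.46017028 -0.03980398  0.18882605] [ 0.0937774  -1.01866404 -0.17600162]
860 [0.0705086  0.0275349  0.09903553] [ 0.62467916 -0.04163237  0.09936239]
```

View pics/w6.png

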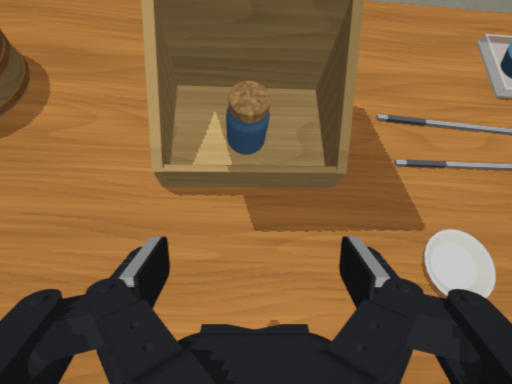

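The wrist view shows the jar (248,118) standing upright on the box floor with the gripper clear of it. The lid fit still reads at the stop, with the cork top at about 0.099 m. I hand in.

```bash
python3 -c "
from h import *
print(hand_in())"
```

```text
the job is handed in; nothing more can be done
None
```

I opened the lid fully to its stop, then set the blue jar upright on the box floor and backed the gripper clear without touching the spoon rest, steamer or chopsticks; the job is handed in, but no verdict came back.

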